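Shift the glass lathe from second to third gear

TASK

The gear stick of the little glass-turning lathe has been left in second, the left-hand slot nearest you. With your fingertips, push the stick through the H-shaped gate into third: forward to neutral, across to the right, then forward until it is fully home in the right-hand slot farthest from you, and take the hand away. Push it gently, do not grip the stick or let it run into first or fourth on the way, and leave the tools and glassware where they are.

Things in the scene. Friction and masses are not known exactly. Their poses are not given: they have to be found in the camera images.
- lathe: Grey bench lathe, fixed; origin on the bench under the gate's centre; x forward (from the operator into the lathe), y to the operator's left, z up. Gearbox deck: level, 170 (x) by 200 mm, 130 mm high, round the origin. Behind it, from x = +100 mm, the headstock barrel rises to 175 mm; bed, chucks and glass work lie behind and to the right, none higher than 182 mm.
- gate (a point): Centre of the top of the bright steel gate plate (100 x 84 mm), 137 mm above the bench, axes as the lathe's. Its H cut-out: two legs along x, 56 mm long, 15 mm wide, centred at y = +13 and -13 mm, joined at x = 0 by the neutral passage, 16 mm wide. First: left leg, far half; second: left, near half; third: right, far half; fourth: right, near half. No marks.
- ball (a point): Centre of the black ball knob, 40 mm across, on the gear stick (steel rod 10 mm thick). The stick pivots 62 mm below 'gate'; ball centre 155 mm from the pivot. In the axes of 'gate' the ball is at (mm): (-53, 32, 80) home in second; (0, 34, 89) in neutral, left; (0, -34, 89) in neutral, right; (53, -32, 80) home in third.
- shift (a joint): Fore-and-aft lean of the gear stick, rad: 0 upright (neutral), positive leaning forward (+x of gate), -0.347 fully home in second or fourth, +0.347 fully home in first or third, where it meets an end stop. It stays where it is left; moving it takes about 3 N at the ball. Starts in second, fully or partly engaged (-0.34 to -0.20).
- across (a joint): Sideways lean of the gear stick, rad: negative to the left, positive to the right; -0.22 in the left leg, +0.22 in the right leg. It can change legs only while shift is within about 0.04 of 0: tongues of the plate part the legs. It stays where it is left; moving it takes about 2 to 3 N at the ball.
- chuck_key: Steel T-shaped chuck key, 80 x 50 x 12 mm, lying loose on the gearbox deck left of the gate plate. Origin below its shank's middle, on the deck. Not to be disturbed.
- vase_a: Small clear glass vase, 52 mm across, 90 mm tall, standing on the bench in the corner right of the gearbox and in front of the lathe bed; origin under its foot. Not to be disturbed.
- vase_b: Second vase like it, on the bench to the left of the gearbox; origin under its foot. Not to be disturbed.
- paddle: Graphite paddle, 230 mm long, with wooden handle, lying flat on the bench near the robot, right of centre; origin on the bench near its middle. Not to be disturbed.
- tongs: Steel tongs, 200 mm long, lying flat on the bench left of centre, nearer the robot than the gearbox; origin on the bench near their middle. Not to be disturbed.
- rod_pot: Steel pot, 72 mm across, 100 mm tall, with glass rods standing up to 240 mm, on the bench at the left, beyond the vase; origin under its foot. Not to be disturbed.
- cork_mallet: Cork-headed mallet, 185 mm long, 48 mm high, lying on the bench at the left; origin on the bench under its handle. Not to be disturbed.

How it is judged:
On the way, in this order (a step that is already met when the one before it is completed fails the run):
1. the stick has been brought across in neutral to the right-hand leg (value of joint across above 0.12 rad and value of joint shift between -0.12 and 0.12 rad), for 0.05 s.
2. the stick is forward in the third slot (value of joint shift above 0.28 rad and value of joint across above 0.14 rad), for 0.2 s.
At the end, for the whole second after the job is handed in: The gear stick rests home in third: leaning forward by more than 0.28 rad (the ball within 10 mm of its end stop) and to the right by more than 0.14 rad, at rest and untouched (all of step 2 and velocity of joint shift between -0.05 and 0.05 rad/s and velocity of joint across between -0.05 and 0.05 rad/s).
It fails at once if the stick runs into first (value of joint shift above 0.14 rad and value of joint across below -0.05 rad).
It fails at once if the stick runs into fourth (value of joint shift below -0.14 rad and value of joint across above 0.05 rad).
It fails at once if the stick is gripped or forced (more than 35 N between fingers and stick) (contact force between the fingers and shift above 35 N).
It fails at once if a tool or piece of glassware is moved more than 25 mm, lifted or knocked over (distance of any of chuck_key, vase_a, vase_b, paddle, tongs, rod_pot, cork_mallet from where it was at the start of the episode above 0.025 m or angle between any of chuck_key, vase_a, vase_b, paddle, tongs, rod_pot, cork_mallet's own z axis and vertical above 0.5 rad).
It also fails if it takes over 58 s, if anything falls off the work surface, if the arm or the gripper's body presses on something with over 40 N, if the wrist force passes 120 N, or if a joint passes its speed limit or range.

ROBOT

A 7-joint arm with a two-finger parallel gripper is mounted at the origin on the work surface. World frame = base frame: x ahead of the robot, y to its left, z up, the work surface at z = 0. Lengths are in m, angles in rad, forces in N, time in s.
With the tool pointing down it reaches from about 0.4 to 0.85 m from the base axis. Payload 4.5 kg.
Tool frame: the origin (TCP) lies at the very end of the fingers, on their centre line; the grasp point (between the pads) lies 19 mm behind it (r.pinch_z is the distance from the TCP to the grasp point, in m); z points along the fingers, y is the line along which they close (so a half turn about z gives the same grasp; the last joint's range is limited). The gripper opens to 88 mm and grips with 3 to 60 N. Pads are 18 mm wide; open, the fingers measure 123 mm over their backs; the gripper's body (75 mm by 187 mm) begins 45 mm behind the grasp point.
Start: joints at [1.193, 0.689, -0.195, 1.565, 0.157, 0.902, -0.215], TCP at [0.25, -0.573, 0.239] pointing down, gripper open.
Joint ranges: [-3.01, 3.01], [-0.46, 2.08], [-1.47, 1.51], [0.13, 2.56], [-1, 4.14], [0.04, 2.09], [-2.66, 2.66]. Speed limits (rad/s): [2.57, 2.57, 3.14, 3.14, 3.14, 3.14, 3.14].

INTERFACE

Orientations are given as a unit quaternion [x, y, z, w].
In Python, from plant import r, cams gives the robot as it stands.
- The arm moves only by the shell command python3 -m pendant 'ROWS' [FORCE]. ROWS is JSON, a list of rows, each a list of 3 entries, a list of its own where there are three numbers: the closure, from -1 (fully open) to 1 (shut), then the shift along the tool's x, y, z in mm, then the turn, a rotation vector about the tool's x, y, z in degrees. A call has 1 to 8 rows; each row shifts and turns the commanded pose from where the row before left it, along the tool's axes as they then stand; what a row does not reach is not made up. A row lasts 1/8 s, in which the tool goes at most 62.5 mm and 10.7 degrees, less where a joint would pass 70% of its speed; a pose out of reach is approached as far as the arm can. A call with a gripper value outside its range is refused whole. The fingers move at their own pace and stop on an object; FORCE is the grip in N (left out, the last holds). Time passes only in rows, so rows that do not move let the fingers close. It gives the time, the measured TCP pose, the force, the opening and the grip force at its end, in the units of the state.
- r.get_state(): the state, without advancing time (a new reading comes with each control period).
- cams.snapshot(name): name is "scene" or "side" or "wrist"; returns a dict with "img" (480x640x3 uint8, red, green, blue), "camera_matrix" (3x3 intrinsics, pixels), "camera_from_world" (4x4, takes a point from world to camera coordinates); the wrist camera has in their place "tool_from_camera" (4x4, takes a point from camera to tool coordinates, whose origin is the TCP and whose axes are the flange's). Camera axes: x right, y up, looking along -z (the intrinsics and any distortion apply to the point x, -y, -z); pixel columns grow to the right and rows downward; lengths in m; the calibration is good to about 2 mm. A picture is of the moment at which its call begins: read the wrist's pose just before it. There is no depth.
- r.finish_job(): hands the job in; it is judged then, once.
The state is a dict: "clock": time; "q": joint angles; "qd": joint speeds; "joint_torque": joint torques, N m; "tool_pos": TCP position; "eef_rot": TCP orientation; "contact_force": force on the tool from outside, world axes, zero at the start; "moment": the same for the moment, N m; "opening": opening from 0.0 (shut) to 1.0 (fully open); "finger_force": force on a finger pad.
Only numpy, scipy, OpenCV 4.12 (cv2) and the standard library are available. Lean on these libraries where they do the work, as an engineer would, in place of code of your own. Each camera call takes 0.05 s, during which the arm holds its last target. There are 200 camera calls.

## Working session

There is one attempt and no reset: what is moved stays moved. The work goes in short steps, Python scripts to look and compute and a shell command to move; the robot and the scene stay as the last step left them, time stands still between calls to the robot, and variables do not carry over. Pictures are saved under pics/ and viewed, at most 10 in all, crops included, and the job is handed in when it is done.

```bash
ls; mkdir -p pics; python3 - <<'E'
from plant import r,cams
import cv2,numpy as np
s=r.get_state();print(s)
for n in("scene","side"):
    d=cams.snapshot(n);cv2.imwrite(f"pics/{n}0.png",d["img"][:,:,::-1]);print(n,d["camera_matrix"],d["camera_from_world"],[k for k in d])
E
```

```text
pics
{'clock': 0.0, 'q': array([ 1.19277894,  0.6899805 , -0.19450455,  1.56633848,  0.1573104 ,
        0.90248025, -0.21512543]), 'qd': array([-0.00043335, -0.00012467,  0.00029289,  0.00100066,  0.00050026,
        0.00016087,  0.00092677]), 'joint_torque': array([-1.72314017e-04, -5.27575922e+01, -1.26707509e+00, -1.53434014e+01,
       -5.25955623e-02,  6.41506558e-03,  1.54521135e-04]), 'tool_pos': array([ 0.24987042, -0.57219687,  0.23791344]), 'eef_rot': array([ 9.78869324e-01,  2.04484777e-01, -2.55143839e-04, -8.70684361e-04]), 'contact_force': array([ 0.16919395, -0.23031   ,  0.60022774]), 'moment': array([0.0011865 , 0.00294471, 0.03267664]), 'finger_force': 0.0, 'opening': 1.0014701334373206}
scene [[586.86630709   0.         316.66547483]
 [  0.         586.86630709 239.53760598]
 [  0.           0.           1.        ]] [[-0.57273058  0.81965443  0.01209572  0.23117772]
 [-0.55442552 -0.39818722  0.73079359  0.17482559]
 [ 0.60381457  0.41184166  0.68249133 -1.71831097]
 [ 0.          0.          0.          1.        ]] ['img', 'camera_matrix', 'camera_from_world']
side [[489.3030434    0.         319.34382761]
 [  0.         489.3030434  243.11901496]
 [  0.           0.           1.        ]] [[-0.99677489 -0.08021092 -0.0024551   0.47452092]
 [ 0.04336482 -0.56412908  0.82454707 -0.09855722]
 [-0.06752268  0.82178135  0.56578803 -1.07974076]
 [ 0.          0.          0.          1.        ]] ['img', 'camera_matrix', 'camera_from_world']
```

View pics/scene0.png

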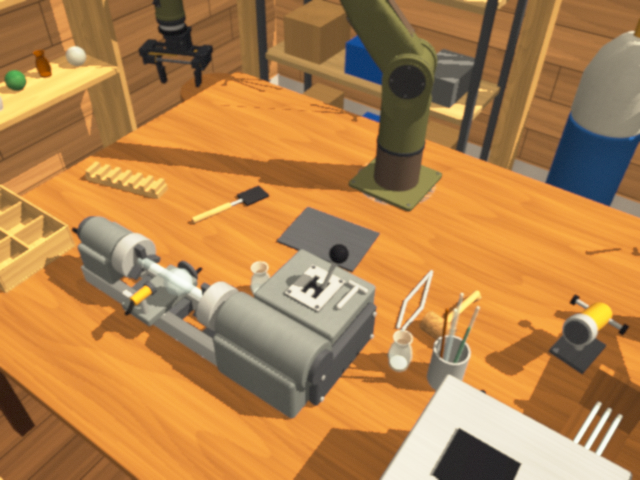

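View pics/side0.png

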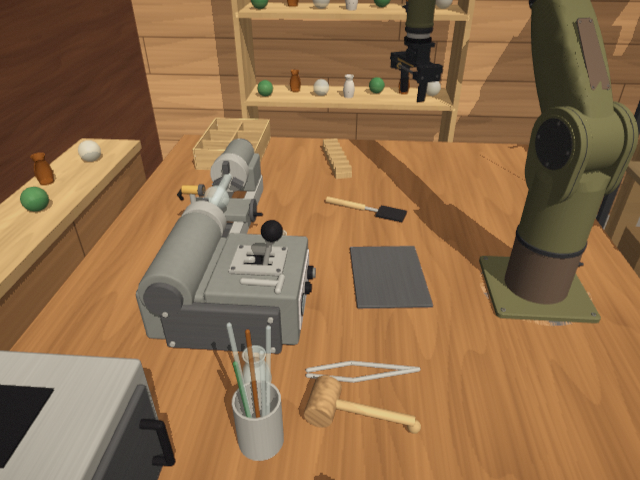

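The scene view shows the ball at about (339,254) with the gate plate around (318,287). In the side view the ball is at about (271,231) and the plate at about (259,260). Next I'll measure them.

```bash
cat > h.py <<'E'
import numpy as np,cv2
from plant import r,cams
def ray(d,u,v):
    K=d["camera_matrix"];T=d["camera_from_world"];R=T[:3,:3];t=T[:3,3]
    c=np.linalg.inv(K)@[u,v,1];c=np.array([c[0],-c[1],-c[2]]);w=R.T@c
    return -R.T@t,w/np.linalg.norm(w)
def onplane(d,u,v,z):
    o,w=ray(d,u,v);return o+w*(z-o[2])/w[2]
def tri(rs):
    A=sum(np.eye(3)-np.outer(w,w) for o,w in rs);b=sum((np.eye(3)-np.outer(w,w))@o for o,w in rs)
    return np.linalg.solve(A,b)
def ball(d,u,v,rad=22,th=60):
    g=d["img"].max(2);m=(g<th).astype(np.uint8);k=np.zeros_like(m);cv2.circle(k,(u,v),rad,1,-1);m*=k
    m=cv2.morphologyEx(m,cv2.MORPH_OPEN,np.ones((5,5),np.uint8))
    n,l,s,c=cv2.connectedComponentsWithStats(m);i=1+np.argmax(s[1:,4]);return c[i],s[i]
E
python3 - <<'E'
from h import *
rs=[]
out=[]
for n,b,p in(("scene",(339,254),(318,287)),("side",(271,231),(259,260))):
    d=cams.snapshot(n);c,s=ball(d,*b);print(n,c,s);rs.append(ray(d,*c))
    x,y=p;cr=d["img"][y-45:y+45,x-60:x+60,::-1];out.append(cv2.resize(cr,None,fx=6,fy=6,interpolation=cv2.INTER_CUBIC))
print(tri(rs),np.cross(rs[0][1],rs[1][1])@(rs[1][0]-rs[0][0]))
cv2.imwrite("pics/c1.png",out[0]);cv2.imwrite("pics/c2.png",out[1])
E
```

```text
scene [338.38636364 253.66287879] [330 245  18  18 264]
side [271.0801105  230.79558011] [261 221  21  21 362]
[0.54907159 0.15139553 0.2209204 ] -0.0003000674506468805
```

View pics/c1.png

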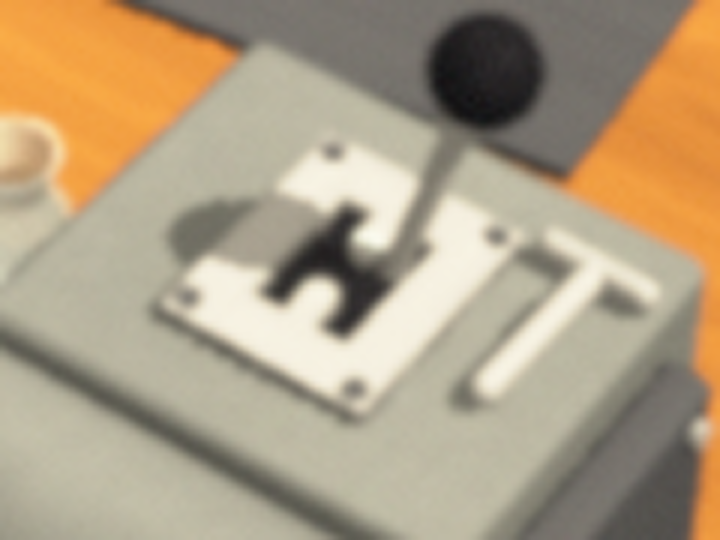

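View pics/c2.png

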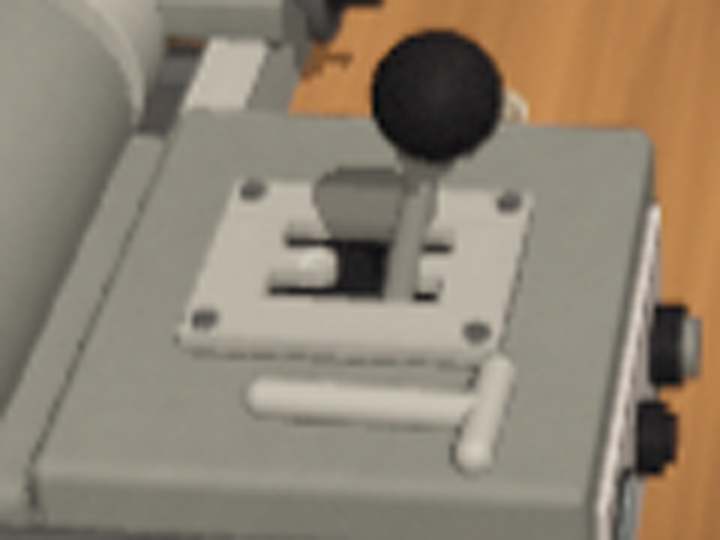

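Both crops show the plate's four corner screws clearly, at crop1 (333,151), (497,236), (187,297), (355,387) and crop2 (509,201), (477,331), (253,189), (205,318). The stick is in the near-left leg. I'll triangulate the screws.

```bash
python3 - <<'E'
from h import *
a=cams.snapshot("scene");b=cams.snapshot("side")
A=np.array([(333,151),(497,236),(187,297),(355,387)])/6+[257.6,241.6]
B=np.array([(509,201),(477,331),(253,189),(205,318)])/6+[198.6,214.6]
P=[]
for p,q in zip(A,B):
    t=tri([ray(a,*p),ray(b,*q)]);P.append(t);print(t.round(4),onplane(a,*p,.137).round(4),onplane(b,*q,.137).round(4))
P=np.array(P)
g=P.mean(0);x=(P[2]+P[3]-P[0]-P[1])[:2];y=(P[1]+P[3]-P[0]-P[2])[:2];print("gate",g,"len",np.linalg.norm(x)/2,np.linalg.norm(y)/2,"yaw",np.degrees(np.arctan2(x[1],x[0])),np.degrees(np.arctan2(-y[0],y[1])))
yaw=(np.arctan2(x[1],x[0])+np.arctan2(-y[0],y[1]))/2
bl=np.array([.54907,.1514,.2209])-[*g[:2],.137];c,s=np.cos(yaw),np.sin(yaw)
print("ball in gate",c*bl[0]+s*bl[1],-s*bl[0]+c*bl[1],bl[2],np.degrees(yaw))
E
```

```text
[0.5404 0.0842 0.1366] [0.5409 0.0845 0.137 ] [0.5403 0.0846 0.137 ]
[0.5406 0.1546 0.1363] [0.5414 0.1552 0.137 ] [0.5403 0.155  0.137 ]
[0.6265 0.0833 0.1361] [0.6275 0.0841 0.137 ] [0.6261 0.0842 0.137 ]
[0.6264 0.1539 0.1361] [0.627  0.1543 0.137 ] [0.626 0.155 0.137]
gate [0.58347496 0.11899041 0.13626388] len 0.08596233019563859 0.0705185772419769 yaw -0.5268510519675683 -0.009622646973650104
ball in gate -0.0345563165435839 0.0322481655324093 0.0839 -0.2682368494706092
```

Gate centre is at (0.5835, 0.119) with yaw about 0. The ball is at (0.549, 0.151, 0.221), so second is partly engaged. I'll close the fingers, square the tool to the world axes, and approach from behind the ball.

```bash
python3 -m pendant '[[1,[0,0,0],[0,0,8]],[1,[0,0,0],[0,0,8]],[1,[0,0,0],[0,0,7.6]],[1,[0,0,0],[0,0,0]]]' 5
python3 -m pendant '[[1,[40,-40,0],[0,0,0]],[1,[40,-40,0],[0,0,0]],[1,[40,-40,0],[0,0,0]],[1,[40,-40,0],[0,0,0]],[1,[20,-50,0],[0,0,0]],[1,[0,-50,0],[0,0,0]],[1,[0,-50,0],[0,0,0]],[1,[0,0,0],[0,0,0]]]'
```

```text
clock: 0.8
tool_pos: [0.2503, -0.5727, 0.2387]
eef_rot: [1.0, 0.001, -0.0, 0.0]
contact_force: [0.4, 0.4, 0.4]
opening: 0.571
finger_force: 0.0
clock: 1.8
tool_pos: [0.4307, -0.2583, 0.2389]
eef_rot: [1.0, 0.005, -0.0, -0.001]
contact_force: [0.0, -0.0, 0.9]
opening: 0.006
finger_force: 0.0
```

```bash
python3 -m pendant '[[1,[10,-58,0],[0,0,0]],[1,[10,-58,0],[0,0,0]],[1,[10,-58,0],[0,0,0]],[1,[10,-58,0],[0,0,0]],[1,[10,-58,0],[0,0,0]],[1,[0,-58,0],[0,0,0]],[1,[0,-58,0],[0,0,0]],[1,[0,0,0],[0,0,0]]]'
python3 -m pendant '[[1,[5,0,20],[0,0,0]],[1,[0,0,20],[0,0,0]],[1,[0,0,0],[0,0,0]],[1,[0,0,0],[0,0,0]]]'
python3 - <<'E'
from h import *
d=cams.snapshot("side");cv2.imwrite("pics/s3.png",cv2.resize(d["img"][120:320,150:390,::-1],None,fx=3,fy=3))
E
```

```text
clock: 2.8
tool_pos: [0.4808, 0.1486, 0.2387]
eef_rot: [1.0, 0.005, 0.001, -0.002]
contact_force: [-0.1, -0.5, -0.1]
opening: 0.008
finger_force: 0.0
clock: 3.3
tool_pos: [0.4861, 0.1422, 0.1993]
eef_rot: [1.0, -0.001, 0.001, 0.0]
contact_force: [-0.1, -0.6, -0.1]
opening: 0.008
finger_force: 0.0
```

View pics/s3.png

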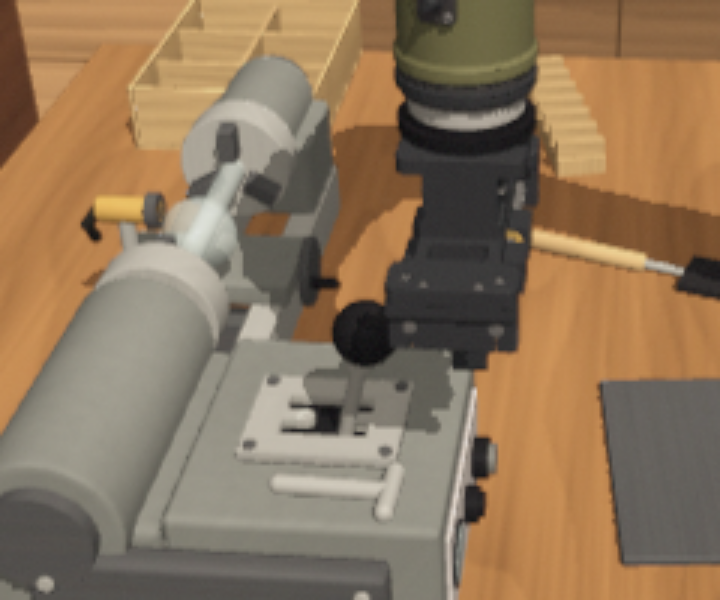

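The fingers are behind the ball with clearance, and the gripper body is above ball height. I'll align y and push forward slowly.

```bash
python3 -m pendant '[[1,[0,-8,0],[0,0,0]],[1,[10,0,0],[0,0,0]],[1,[10,0,0],[0,0,0]],[1,[6,0,0],[0,0,0]],[1,[4,0,0],[0,0,0]],[1,[4,0,0],[0,0,0]],[1,[4,0,0],[0,0,0]],[1,[0,0,0],[0,0,0]]]'
python3 -m pendant '[[1,[4,0,0],[0,0,0]],[1,[4,0,0],[0,0,0]],[1,[4,0,0],[0,0,0]],[1,[4,0,0],[0,0,0]],[1,[4,0,0],[0,0,0]],[1,[0,0,0],[0,0,0]]]'
cat > look.py <<'E'
from h import *
import sys
# dark ball in side view -> x on plane guess; args: u v window, z
d=cams.snapshot("side");cv2.imwrite(sys.argv[1],cv2.resize(d["img"][150:310,170:370,::-1],None,fx=4,fy=4,interpolation=cv2.INTER_CUBIC))
d=cams.snapshot("scene");cv2.imwrite(sys.argv[2],cv2.resize(d["img"][190:330,240:420,::-1],None,fx=4,fy=4,interpolation=cv2.INTER_CUBIC))
E
python3 look.py pics/a1.png pics/a2.png; python3 -c "
import cv2,numpy as np
cv2.imwrite('pics/a.png',cv2.vconcat([cv2.resize(cv2.imread('pics/a1.png'),(480,300)),cv2.resize(cv2.imread('pics/a2.png'),(480,300))]))"
```

```text
clock: 4.35
tool_pos: [0.5221, 0.1512, 0.1985]
eef_rot: [1.0, 0.0, -0.001, 0.0]
contact_force: [-4.6, 0.4, 3.4]
opening: 0.01
finger_force: 2.1
clock: 5.1
tool_pos: [0.5439, 0.1513, 0.1987]
eef_rot: [1.0, -0.0, 0.0, -0.0]
contact_force: [-3.9, 2.2, 1.7]
opening: 0.004
finger_force: 1.5
```

View pics/a.png

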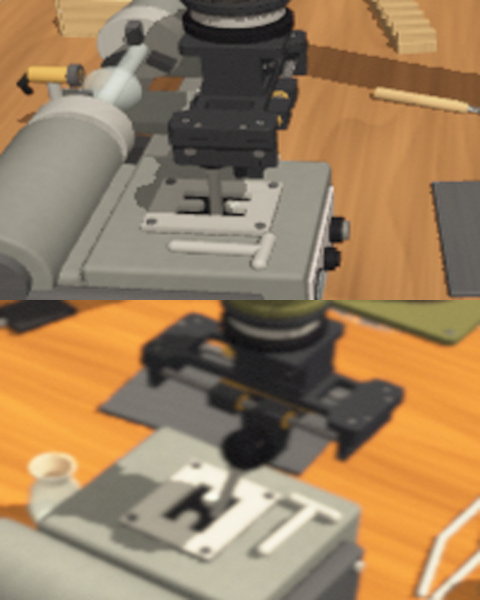

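The stick is following the fingers at about 4 N. I'll push 10 mm more, then back off and measure cleanly.

```bash
python3 -m pendant '[[1,[4,0,0],[0,0,0]],[1,[4,0,0],[0,0,0]],[1,[2,0,0],[0,0,0]],[1,[0,0,0],[0,0,0]],[1,[-30,0,0],[0,0,0]],[1,[-50,0,0],[0,0,0]],[1,[0,0,0],[0,0,0]]]'
cat > meas.py <<'E'
from h import *
import sys
u=list(map(int,sys.argv[1:5]));rs=[]
for n,b in(("scene",u[:2]),("side",u[2:])):
    d=cams.snapshot(n);c,s=ball(d,*b,rad=20);print(n,c,s);rs.append(ray(d,*c))
t=tri(rs);print(t,(t-[.5835,.119,.137])*1000,"miss",[np.linalg.norm(np.cross(t-o,w)) for o,w in rs])
E
python3 - <<'E'
from h import *
for n in("scene","side"):
    d=cams.snapshot(n);p=np.array([.5835,.153,.226,1]);c=d["camera_from_world"]@p;q=d["camera_matrix"]@[c[0],-c[1],-c[2]];print(n,q[:2]/q[2])
E
```

```text
clock: 6.08
tool_pos: [0.47, 0.1503, 0.1985]
eef_rot: [1.0, 0.001, -0.002, 0.001]
contact_force: [0.5, -0.6, 0.0]
opening: 0.007
finger_force: 0.0
scene [329.5040511  262.24377829]
side [251.54872143 227.97871043]
```

```bash
python3 meas.py 330 262 252 228
```

```text
scene [329.45588235 262.04779412] [321 253  18  19 272]
side [252.4138756  226.65550239] [242 212  22  27 418]
[0.58268007 0.15203184 0.22697619] [-0.81993321 33.03184107 89.97618731] miss [np.float64(0.0011984368624294054), np.float64(0.001198436862429515)]
```

The ball is in neutral-left, at x ≈ -1 mm. I'll move round to its left side.

```bash
python3 -m pendant '[[1,[0,-40,0],[0,0,0]],[1,[0,-40,0],[0,0,0]],[1,[0,0,0],[0,0,0]],[1,[40,0,0],[0,0,0]],[1,[40,0,0],[0,0,0]],[1,[34,0,0],[0,0,0]],[1,[0,0,0],[0,0,0]],[1,[0,0,0],[0,0,0]]]'
```

```text
clock: 7.28
tool_pos: [0.5869, 0.2303, 0.1983]
eef_rot: [1.0, -0.001, -0.0, 0.0]
contact_force: [-0.4, 0.9, 0.3]
opening: 0.007
finger_force: 0.0
```

```bash
python3 -m pendant '[[1,[-4,10,0],[0,0,0]],[1,[0,15,0],[0,0,0]],[1,[0,5,0],[0,0,0]],[1,[0,5,0],[0,0,0]],[1,[0,5,0],[0,0,0]],[1,[0,5,0],[0,0,0]],[1,[0,0,0],[0,0,0]],[1,[0,0,0],[0,0,0]]]'
python3 -m pendant '[[1,[0,5,0],[0,0,0]],[1,[0,5,0],[0,0,0]],[1,[0,5,0],[0,0,0]],[1,[0,5,0],[0,0,0]],[1,[0,5,0],[0,0,0]],[1,[0,0,0],[0,0,0]]]'
```

```text
clock: 8.28
tool_pos: [0.5833, 0.1867, 0.1988]
eef_rot: [1.0, 0.0, 0.0, -0.0]
contact_force: [0.6, 1.9, 1.3]
opening: 0.007
finger_force: 0.9
clock: 9.02
tool_pos: [0.5831, 0.1597, 0.1985]
eef_rot: [1.0, -0.001, -0.0, 0.001]
contact_force: [-0.3, -0.2, 0.4]
opening: 0.009
finger_force: 0.1
```

```bash
python3 -m pendant '[[1,[0,5,0],[0,0,0]],[1,[0,5,0],[0,0,0]],[1,[0,5,0],[0,0,0]],[1,[0,5,0],[0,0,0]]]'
python3 look.py pics/b1.png pics/b2.png
```

```text
clock: 9.52
tool_pos: [0.5832, 0.1407, 0.1987]
eef_rot: [1.0, -0.0, -0.0, 0.0]
contact_force: [0.0, 2.2, 2.1]
opening: 0.008
finger_force: 1.2
```

View pics/b2.png

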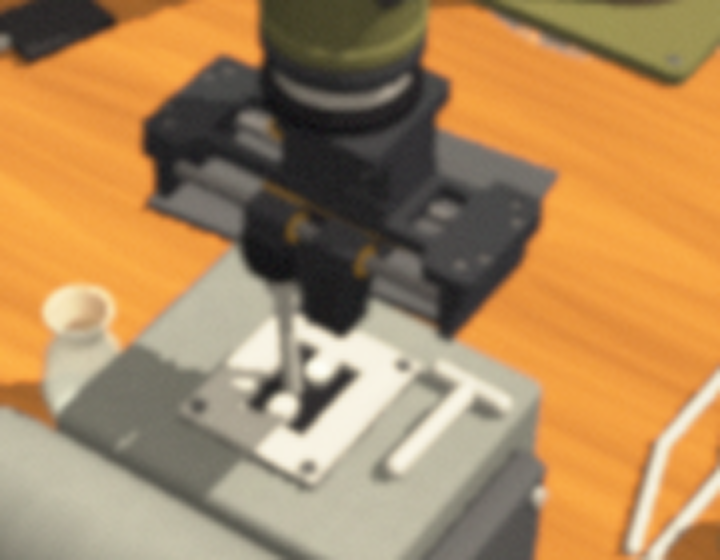

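The stick is in the neutral passage, leaning right, with its rod base between the tongues at crop (290,395). I'll push to the end of the crossing.

```bash
python3 -m pendant '[[1,[0,5,0],[0,0,0]],[1,[0,4,0],[0,0,0]],[1,[0,4,0],[0,0,0]],[1,[0,3,0],[0,0,0]],[1,[0,0,0],[0,0,0]]]'
```

```text
clock: 10.25
tool_pos: [0.5831, 0.1245, 0.1985]
eef_rot: [1.0, -0.0, -0.0, 0.0]
contact_force: [0.3, 0.6, -0.7]
opening: 0.002
finger_force: 0.2
```

```bash
python3 -m pendant '[[1,[0,2,0],[0,0,0]],[1,[0,0,0],[0,0,0]],[1,[0,-40,0],[0,0,0]],[1,[0,-40,0],[0,0,0]],[1,[0,0,0],[0,0,0]]]'
python3 -m pendant '[[1,[-40,0,0],[0,0,0]],[1,[-50,0,0],[0,0,0]],[1,[-30,0,0],[0,0,0]],[1,[0,0,0],[0,0,0]],[1,[0,0,0],[0,0,0]]]'
python3 - <<'E'
from h import *
for n in("scene","side"):
    d=cams.snapshot(n);p=np.array([.5835,.085,.226,1]);c=d["camera_from_world"]@p;q=d["camera_matrix"]@[c[0],-c[1],-c[2]];q=q[:2]/q[2];print(n,q);c,s=ball(d,*q.astype(int),rad=20);print(c,s);globals()[n]=ray(d,*c)
print((tri([scene,side])-[.5835,.119,.137])*1000)
E
```

```text
clock: 10.88
tool_pos: [0.5826, 0.2075, 0.1987]
eef_rot: [1.0, 0.003, 0.0, -0.001]
contact_force: [-0.7, 0.5, 1.4]
opening: 0.011
finger_force: 0.0
clock: 11.5
tool_pos: [0.465, 0.2024, 0.1991]
eef_rot: [1.0, -0.001, 0.001, 0.0]
contact_force: [0.2, 0.2, 0.0]
opening: 0.009
finger_force: 0.0
scene [301.40137261 248.19957572]
[302.63414634 248.43902439] [295 240  17  18 246]
side [258.55669678 208.52615511]
[258.53203343 209.55988858] [249 200  21  20 359]
[ -0.63910299 -31.32857715  88.76283297]
```

The ball is in neutral-right at (-1, -31). Next I'll go behind it and push forward.

```bash
python3 -m pendant '[[1,[0,45,0],[0,0,0]],[1,[0,45,0],[0,0,0]],[1,[0,26,0],[0,0,0]],[1,[0,0,0],[0,0,0]],[1,[40,0,0],[0,0,0]],[1,[30,0,0],[0,0,0]],[1,[0,0,0],[0,0,0]],[1,[0,0,0],[0,0,0]]]'
```

```text
clock: 12.6
tool_pos: [0.5322, 0.0881, 0.1983]
eef_rot: [1.0, 0.001, -0.001, -0.0]
contact_force: [-0.7, -0.1, -0.2]
opening: 0.006
finger_force: 0.0
```

```bash
python3 -m pendant '[[1,[10,0,0],[0,0,0]],[1,[6,0,0],[0,0,0]],[1,[6,0,0],[0,0,0]],[1,[6,0,0],[0,0,0]],[1,[6,0,0],[0,0,0]],[1,[6,0,0],[0,0,0]],[1,[6,0,0],[0,0,0]],[1,[6,0,0],[0,0,0]]]'
python3 -m pendant '[[1,[5,0,0],[0,0,0]],[1,[5,0,0],[0,0,0]],[1,[5,0,0],[0,0,0]],[1,[5,0,0],[0,0,0]]]'
```

```text
clock: 13.6
tool_pos: [0.5853, 0.0871, 0.1984]
eef_rot: [1.0, -0.0, -0.0, 0.0]
contact_force: [-3.1, -0.3, 0.1]
opening: 0.003
finger_force: 1.6
clock: 14.1
tool_pos: [0.6051, 0.0876, 0.1984]
eef_rot: [1.0, 0.0, -0.001, -0.0]
contact_force: [-4.4, 0.5, -3.2]
opening: 0.007
finger_force: 2.0
```

```bash
python3 -m pendant '[[1,[1,0,0],[0,0,0]],[1,[1,0,0],[0,0,0]],[1,[0,0,0],[0,0,0]]]'
python3 -m pendant '[[1,[-30,0,0],[0,0,0]],[1,[-50,0,0],[0,0,0]],[1,[-50,0,0],[0,0,0]],[1,[-20,0,0],[0,0,0]],[1,[0,0,-40],[0,0,0]],[1,[0,0,0],[0,0,0]],[1,[0,0,0],[0,0,0]]]'
python3 - <<'E'
from h import *
for n in("scene","side"):
    d=cams.snapshot(n);p=np.array([.6365,.087,.217,1]);c=d["camera_from_world"]@p;q=d["camera_matrix"]@[c[0],-c[1],-c[2]];q=q[:2]/q[2];print(n,q);c,s=ball(d,*q.astype(int),rad=20);print(c,s);globals()[n]=ray(d,*c)
    cv2.imwrite(f"pics/{n}f.png",d["img"][:,:,::-1])
print((tri([scene,side])-[.5835,.119,.137])*1000)
E
```

```text
clock: 14.48
tool_pos: [0.6071, 0.0875, 0.1987]
eef_rot: [1.0, 0.0, -0.0, -0.0]
contact_force: [-2.6, 0.7, -2.6]
opening: 0.005
finger_force: 2.1
clock: 15.35
tool_pos: [0.459, 0.0872, 0.2394]
eef_rot: [1.0, -0.0, 0.002, -0.0]
contact_force: [-0.1, 0.1, -0.4]
opening: 0.004
finger_force: 0.0
scene [286.33832232 267.15802335]
[287.05084746 267.71610169] [279 260  17  17 236]
side [231.10233929 212.08225105]
[231.275    213.034375] [222 204  20  20 320]
[ 52.47690117 -30.67501555  78.74498169]
```

View pics/scenef.png

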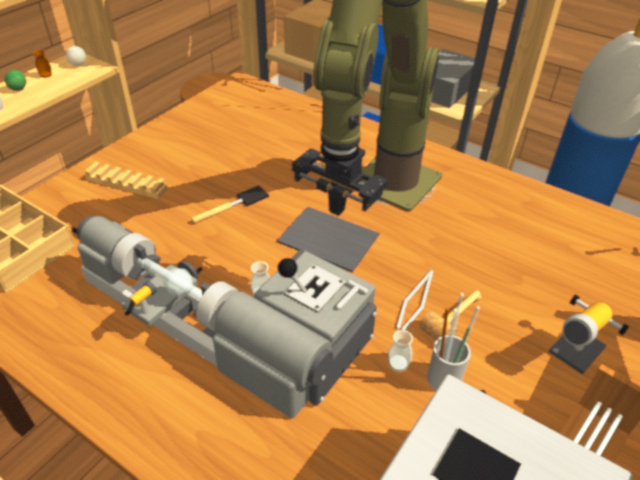

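The ball measures (52, -31, 79), which is home in third. In the picture the ball is at (287,268), the hand is clear, and everything else is where it was. I'm handing in.

```bash
python3 -c "
from plant import r
print(r.finish_job())"
```

```text
the job is handed in; nothing more can be done
None
```

I pushed the gear stick gently through neutral into third, took the hand away and handed the job in; the ball measured within about 1.5 mm of its home position in third, and the verdict was not reported back.

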